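# Stow the scraper in its full-depth slot

## Robot

A 6-joint arm with a two-finger parallel gripper is mounted at the origin on the work surface. World frame = base frame: x ahead of the robot, y to its left, z up, the work surface at z = 0. Lengths are in m, angles in rad, forces in N, time in s.
With the tool pointing down it reaches from about 0.425 to 0.95 m from the base axis. Payload 3.5 kg.
Tool frame: the origin (TCP) lies midway between the tips of the shut fingers; the grasp point (between the pads) lies 19 mm behind it; z points along the fingers, y is the line along which they close (so a half turn about z gives the same grasp; the last joint's range is limited). The gripper opens to 85 mm and grips with 20 to 120 N. Pads are 22 mm wide; open, the fingers measure 114 mm over their backs; the gripper's body (76 mm by 85 mm) begins 54 mm behind the grasp point. The pads swing forward as they close: fully open they stand 13 mm farther back than shut.
Start: joints at [-1.446, 0.286, 1.577, -0, 1.279, -0.15], TCP at [0.183, -0.65, 0.231] pointing down, gripper open.
Joint ranges: [-2.77, 2.77], [-0.9, 2.22], [0.21, 2.48], [-1.53, 4.67], [0.24, 2.81], [-2.84, 2.84]. Speed limits (rad/s): [2.79, 2.79, 3.14, 3.14, 3.14, 3.14].

## Interface

Orientations are given as a unit quaternion [x, y, z, w].
In Python, from plant import ctrl gives the robot as it stands.
- The arm moves only by the tool move_arm, never from a script. Its argument "plan" is a list of rows, each an object of numbers: "x", "y", "z": the shift along the tool's x, y, z in m; "yaw": the turn about the tool's z in rad; "fingers": the closure, from 0 (fully open) to 1 (shut). In form: [{"x": .., "y": .., "z": .., "yaw": .., "fingers": ..}, ...]. A call has 1 to 5 rows; each row is the pose to reach, as a shift and turn from the pose commanded when the call began, along the tool's axes at that moment; what a row does not reach only later rows make up. A row lasts 1/10 s, in which the tool goes at most 50 mm and 8.59 degrees, less where a joint would pass 70% of its speed; a pose out of reach is approached as far as the arm can. A call with a gripper value outside its range is refused whole. The fingers move at their own pace and stop on an object; "force" is the grip in N (left out, the last holds). Time passes only in rows, so rows that repeat a pose let the fingers close. It gives the time, the measured TCP pose, the force, the opening and the grip force at its end, in the units of the state.
- ctrl.get_state(): the state, without advancing time (a new reading comes with each control period).
- ctrl.read_camera(name): name is "scene" or "side" or "wrist"; returns the picture (480x640x3 uint8, red, green, blue); there is no depth.
- ctrl.camera_model(name): a dict with "intrinsics" (3x3 intrinsics, pixels), "distortion" ([k1, k2, p1, p2, k3] as OpenCV has them; the pictures are not rectified), "cam_to_world" (4x4, takes a point from camera to world coordinates); the wrist camera has in their place "tool_from_camera" (4x4, takes a point from camera to tool coordinates, whose origin is the TCP and whose axes are the flange's). Camera axes: x right, y up, looking along -z (the intrinsics and any distortion apply to the point x, -y, -z); pixel columns grow to the right and rows downward; lengths in m; the calibration is good to about 2 mm. A picture is of the moment at which its call begins: read the wrist's pose just before it. camera_model takes no time and is no camera call.
- ctrl.sign_off(): hands the job in; it is judged then, once.
The state is a dict: "time": time; "qpos": joint angles; "dq": joint speeds; "joint_efforts": joint torques, N m; "eef_pos": TCP position; "tcp_rot": TCP orientation; "contact_force": force on the tool from outside, world axes, zero at the start; "wrist_torque": the same for the moment, N m; "opening": opening from 0.0 (shut) to 1.0 (fully open); "finger_force": force on a finger pad.
Only numpy, scipy, OpenCV 4.12 (cv2) and the standard library are available. Lean on these libraries where they do the work, as an engineer would, in place of code of your own. Each camera call takes 0.05 s, during which the arm holds its last target. There are 200 camera calls.

## Task

Take the long scraper out of the aluminium drip stand and put it away, blade down, in the grey slotted block, fully home with its shoulder resting on the block's top. Only one of the four slots is deep enough (spacers hidden down inside the others stop the blade partway), so feel for the right one; guide the scraper down in the hand rather than dropping it, let go, and leave the other things on the bench where they are.

Things in the scene. Friction and masses are not known exactly. Their poses are not given: they have to be found in the camera images.
- scraper: long scraper, 160 mm tall, 0.24 kg, starting upright in the drip stand. Origin: middle of the blade's lower edge; z up along the tool, x along the blade's 60 mm width, y through its thickness. Steel blade 60 wide, 5 thick, z = 0 to 66 (lowest 4 mm 3 thick); dark shoulder 60 x 22, z = 66 to 76; handle above. Symmetric: may go in either way round
- scraper_grip (a point): point on the scraper's axis at its z = 122 mm, where to pinch it. Wooden handle, flat-sided, 36 wide (x), 20 thick (y), z = 76 to 160; pinch across y. Axes as the scraper's
- block: grey plastic block, fixed to the bench, 94 (x) by 122 (y), 80 mm tall; origin at the centre of its underside, z up. Four slots from above, each 70 long (along x), 9 wide (y; 11 in the top 4 mm), centred at y = -39, -13, 13, 39 mm. One slot, not told which, lets the blade down until the shoulder rests on the block's top (blade edge at block z = 14 mm). In the others the edge stops at z = 36 to 44
- slot0 (a point): centre of the mouth of slot 0 (block y = -39 mm), on the block's top, 80 mm above the bench; axes as the block's. It looks like the others; if a rigid spacer is hidden in it, the shoulder stops 22 to 30 mm above the block's top
- slot1 (a point): centre of the mouth of slot 1 (block y = -13 mm), on the block's top, 80 mm above the bench; axes as the block's. It looks like the others; if a rigid spacer is hidden in it, the shoulder stops 22 to 30 mm above the block's top
- slot2 (a point): centre of the mouth of slot 2 (block y = 13 mm), on the block's top, 80 mm above the bench; axes as the block's. It looks like the others; if a rigid spacer is hidden in it, the shoulder stops 22 to 30 mm above the block's top
- slot3 (a point): centre of the mouth of slot 3 (block y = 39 mm), on the block's top, 80 mm above the bench; axes as the block's. It looks like the others; if a rigid spacer is hidden in it, the shoulder stops 22 to 30 mm above the block's top
- stand: aluminium drip stand, fixed to the bench: base 110 (x) by 80 (y) by 6 mm, with two thin upright plates 84 long along its x, up to 56 mm height, 10 mm apart; the scraper's blade stands between them on the base. Origin at the centre of its underside. Block and stand are on either side of the robot's centre line, and may change sides
- beaker: plain glass beaker, 68 mm across, 90 tall, standing between block and stand; origin at the centre of its underside
- dish: white porcelain dish, 90 mm across, 35 tall; origin at the centre of its underside
- small_scraper: a shorter scraper lying flat on the bench, about 115 mm long; not the one to put away
- wash_bottle: white plastic bottle, 64 mm across, 160 tall; origin at the centre of its underside
- jar: amber glass jar with black cap, 72 mm across, 85 tall; origin at the centre of its underside
- mug: white mug, 80 mm across, 90 tall; origin at the centre of its underside
Not all that is in view belongs to the job. What is shaped like the block but pink or turquoise is not meant.

How it is judged:
By the outcome, as a careful person would: the job done as asked, in the order asked, and still so for the second after the job is handed in, with the robot touching nothing.
It also fails if it takes over 64 s, if anything falls off the work surface, if the arm or the gripper's body presses on something with over 40 N, if the wrist force passes 120 N, or if a joint passes its speed limit or range.

## Working session

There is one attempt and no reset: what is moved stays moved. The work goes in short steps, Python scripts to look and compute and a tool call to move; the robot and the scene stay as the last step left them, time stands still between calls to the robot, and variables do not carry over. Pictures are saved under pics/ and viewed, at most 10 in all, crops included, and the job is handed in when it is done.

Besides the shell and the picture viewer there is one more tool, called after "Emit:" by a JSON object that holds its "op" and its "data". move_arm: Moves the arm, as the interface text tells. Its arguments: {"type":"object","properties":{"plan":{"type":"array"},"force":{"type":"number"}},"required":["plan"]}

```bash
mkdir -p pics; ls; python3 - <<'E'
from plant import ctrl
import cv2,numpy as np
np.set_printoptions(precision=4,suppress=True)
for n in ["scene","side"]:
    im=ctrl.read_camera(n); cv2.imwrite(f"pics/{n}0.png",im[:,:,::-1])
for n in ["scene","side","wrist"]:
    print(n,ctrl.camera_model(n))
print(ctrl.get_state())
E
```

```text
pics
scene {'intrinsics': array([[471.7068,   0.    , 315.5632],
       [  0.    , 471.7068, 240.2513],
       [  0.    ,   0.    ,   1.    ]]), 'distortion': array([0.0184, 0.    , 0.    , 0.    , 0.    ]), 'cam_to_world': array([[-0.4669, -0.6604,  0.5881,  1.0732],
       [ 0.8843, -0.3451,  0.3145,  0.4969],
       [-0.0047,  0.6669,  0.7451,  0.8604],
       [ 0.    ,  0.    ,  0.    ,  1.    ]])}
side {'intrinsics': array([[522.1388,   0.    , 326.0387],
       [  0.    , 522.1388, 237.5334],
       [  0.    ,   0.    ,   1.    ]]), 'distortion': array([-0.1481,  0.    ,  0.    ,  0.    ,  0.    ]), 'cam_to_world': array([[-0.7915,  0.4548, -0.4083,  0.0179],
       [-0.6112, -0.5872,  0.5307,  0.7971],
       [ 0.0016,  0.6696,  0.7427,  0.9888],
       [ 0.    ,  0.    ,  0.    ,  1.    ]])}
wrist {'intrinsics': array([[391.747 ,   0.    , 316.7072],
       [  0.    , 391.747 , 237.3141],
       [  0.    ,   0.    ,   1.    ]]), 'distortion': array([-0.0197,  0.    ,  0.    ,  0.    ,  0.    ]), 'tool_from_camera': array([[-0.0007,  0.9649,  0.2625,  0.0679],
       [ 1.    ,  0.0004,  0.0013,  0.0001],
       [ 0.0012,  0.2625, -0.9649, -0.1435],
       [ 0.    ,  0.    ,  0.    ,  1.    ]])}
{'time': 0.1, 'qpos': array([-1.446 ,  0.2871,  1.578 ,  0.    ,  1.2786, -0.15  ]), 'dq': array([-0.0004, -0.0016, -0.0029, -0.0002, -0.0005, -0.0001]), 'joint_efforts': array([  0.0007, -40.7296, -29.3699,  -0.0002,   0.0034,   0.    ]), 'eef_pos': array([ 0.1831, -0.6491,  0.2301]), 'tcp_rot': array([ 0.9906,  0.137 ,  0.    , -0.0011]), 'contact_force': array([-0.5089,  0.4936, -0.3137]), 'wrist_torque': array([-0.0287,  0.0133, -0.0165]), 'finger_force': 0.0, 'opening': 0.9994013313565753}
```

View pics/scene0.png

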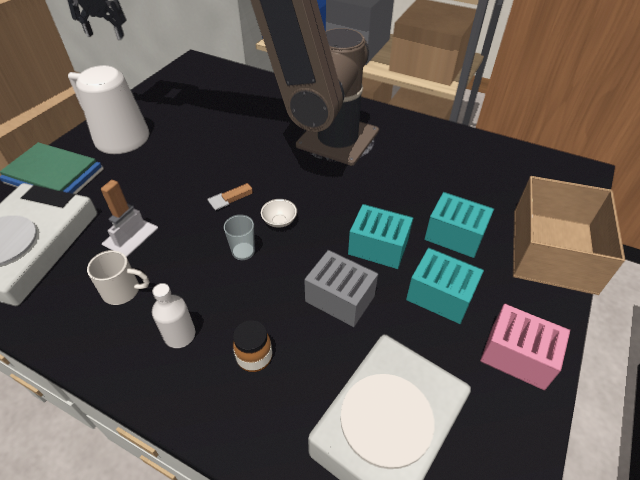

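View pics/side0.png

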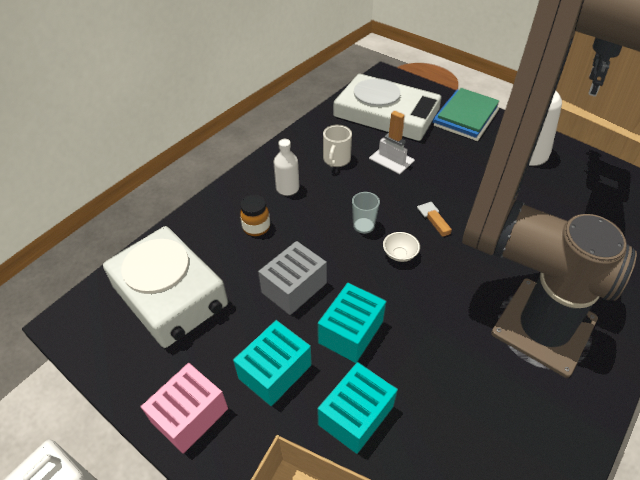

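The scraper could be the upright orange handle in the metal stand, scene (117,200) / side (397,125), or the one lying flat at scene (232,196). The upright one fits. For the block, the grey one at scene (341,287) / side (293,277) fits; the teal and pink ones are decoys. I'll confirm both in one crop and measure.

```bash
cat > h.py <<'E'
from plant import ctrl
import cv2,numpy as np
from scipy.spatial.transform import Rotation as R
np.set_printoptions(precision=4,suppress=True)
def pose(n,st=None):
    m=ctrl.camera_model(n)
    if n!="wrist": return m,np.array(m["cam_to_world"])
    st=st or ctrl.get_state(); T=np.eye(4); T[:3,:3]=R.from_quat(st["tcp_rot"]).as_matrix(); T[:3,3]=st["eef_pos"]
    return m,T@m["tool_from_camera"]
def rays(m,C,px):
    u=cv2.undistortPoints(np.float64(px).reshape(-1,1,2),m["intrinsics"],m["distortion"])[:,0]
    d=np.c_[u[:,0],-u[:,1],-np.ones(len(u))]@C[:3,:3].T
    return C[:3,3],d/np.linalg.norm(d,axis=1)[:,None]
def onplane(m,C,px,z):
    o,d=rays(m,C,px); return o+d*((z-o[2])/d[:,2])[:,None]
def tri(views):  # [(m,C,px)] one pixel each -> point, residual
    A=0;b=0;L=[]
    for m,C,px in views:
        o,d=rays(m,C,[px]); P=np.eye(3)-np.outer(d[0],d[0]); A=A+P;b=b+P@o;L.append((P,o))
    x=np.linalg.solve(A,b); return x,[np.linalg.norm(P@(x-o)) for P,o in L]
def blobs(mask,amin):
    n,l,s,c=cv2.connectedComponentsWithStats(mask.astype(np.uint8)); return [(c[i],s[i]) for i in range(1,n) if s[i][4]>=amin],l
E
python3 - <<'E'
from h import *
S=cv2.imread("pics/scene0.png");D=cv2.imread("pics/side0.png")
f=lambda I,x,y,w,h:cv2.resize(I[y:y+h,x:x+w],(400,300),interpolation=cv2.INTER_CUBIC)
cv2.imwrite("pics/c1.png",np.vstack([np.hstack([f(S,80,170,120,90),f(S,290,240,120,90)]),np.hstack([f(D,345,95,120,90),f(D,235,230,120,90)])]))
for n,I,r in(("scene",S,(290,240,120,90)),("side",D,(235,230,120,90))):
    x,y,w,h=r; c=I[y:y+h,x:x+w].astype(int)
    g=(c.max(2)-c.min(2)<14)
    print(n,np.histogram(c[...,1][g&(c[...,1]>40)],bins=range(40,200,10)))
for n,I,r in(("scene",S,(95,170,40,50)),("side",D,(380,100,40,50))):
    x,y,w,h=r; hsv=cv2.cvtColor(I[y:y+h,x:x+w],cv2.COLOR_BGR2HSV)
    m=(hsv[...,0]<20)&(hsv[...,1]>130)&(hsv[...,2]>70)
    b,l=blobs(m,30)
    for i,(c,s) in enumerate(b): print(n,c+[x,y],s)
    cn,_=cv2.findContours(m.astype(np.uint8),0,1); cn=max(cn,key=cv2.contourArea); print(cv2.minAreaRect(cn), (cv2.approxPolyDP(cn,2,True)[:,0]+[x,y]).tolist())
E
```

```text
scene (array([  61,   44,  466,  185,  134, 1130,  143,   75,   94,  110, 1319,
          0,    0,    0,    0]), array([ 40,  50,  60,  70,  80,  90, 100, 110, 120, 130, 140, 150, 160,
       170, 180, 190]))
side (array([3133,   37,   74,   53, 1434,   81,   78,  118,   67,   64,   56,
        118,  485,  613,    0]), array([ 40,  50,  60,  70,  80,  90, 100, 110, 120, 130, 140, 150, 160,
       170, 180, 190]))
scene [115.0683 199.9648] [  6  13  27  34 483]
((20.034423828125, 30.078689575195312), (31.550167083740234, 17.521507263183594), 66.37062072753906) [[116, 183], [106, 191], [101, 189], [112, 213], [118, 216], [127, 207]]
side [396.0059 125.574 ] [  9  11  15  30 338]
((15.90099048614502, 25.490100860595703), (12.636972427368164, 28.657072067260742), 5.710593223571777) [[394, 111], [391, 114], [389, 136], [399, 140], [403, 115]]
```

View pics/c1.png

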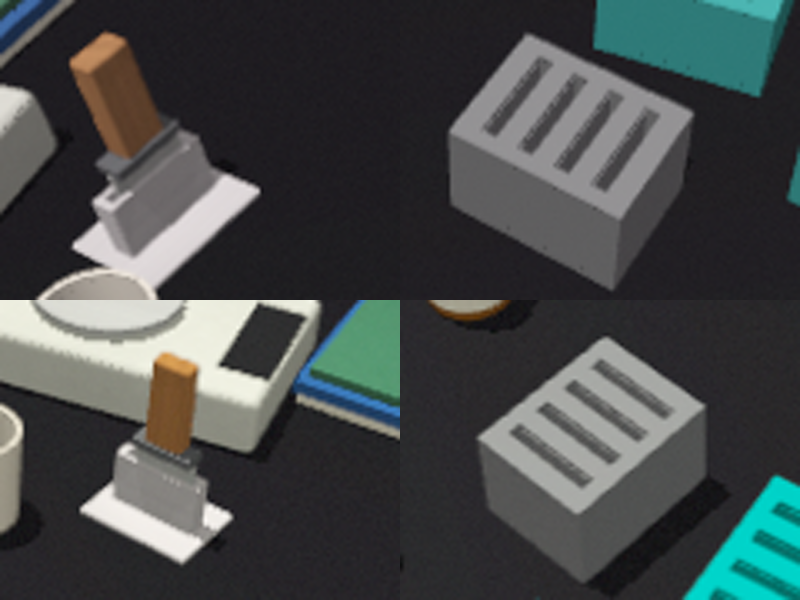

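The crop confirms both: an upright wooden-handled scraper in the aluminium stand, and the grey block with four slots. Next I triangulate.

```bash
python3 - <<'E'
from h import *
S=cv2.imread("pics/scene0.png");D=cv2.imread("pics/side0.png")
V={"scene":(S,)+pose("scene"),"side":(D,)+pose("side")}
Q={}
for n,r,t in(("scene",(290,240,100,90),(130,160)),("side",(235,230,105,90),(145,190))):
    I,m,C=V[n]; x,y,w,h=r; c=I[y:y+h,x:x+w].astype(int)
    g=((c.max(2)-c.min(2)<16)&(c[...,1]>t[0])&(c[...,1]<t[1])).astype(np.uint8)
    b,l=blobs(cv2.morphologyEx(g,cv2.MORPH_OPEN,np.ones((2,2))),300); k=max(range(len(b)),key=lambda i:b[i][1][4])
    # label by area
    n_,l,s,_=cv2.connectedComponentsWithStats(cv2.morphologyEx(g,cv2.MORPH_OPEN,np.ones((2,2)))); k=1+s[1:,4].argmax()
    top=(l==k).astype(np.uint8); cn,_=cv2.findContours(top,0,1); hull=cv2.convexHull(max(cn,key=cv2.contourArea))
    q=cv2.approxPolyDP(hull,4,True)[:,0]+[x,y]
    W=onplane(m,C,q,0.08); print(n,q.tolist(),W[:,:2].tolist())
    full=np.zeros_like(top); cv2.fillConvexPoly(full,hull,1)
    sl=cv2.erode(full,np.ones((5,5)))&(1-top)
    bb,_=blobs(sl,15); cs=np.array([c+[x,y] for c,s in bb]); 
    print(" slots",cs.tolist(),[s[4] for c,s in bb]); print(onplane(m,C,cs,0.08)[:,:2])
    e=np.linalg.norm(np.roll(W,-1,0)-W,axis=1); print(" edges",e,"ctr",W.mean(0)); Q[n]=q.mean(0)
print("block top ctr",tri([V[n][1:]+(Q[n],) for n in Q]))
print("handle ctr",tri([V["scene"][1:]+((115.07,199.96),),V["side"][1:]+((396.0,125.57),)]))
# stand base: white pixels
for n,r in(("scene",(95,205,65,55)),("side",(360,135,60,45))):
    I,m,C=V[n];x,y,w,h=r;c=I[y:y+h,x:x+w].astype(int)
    g=((c.min(2)>165)).astype(np.uint8); cn,_=cv2.findContours(g,0,1)
    hull=cv2.convexHull(max(cn,key=cv2.contourArea)); q=cv2.approxPolyDP(hull,4,True)[:,0]+[x,y]
    W=onplane(m,C,q,0.006);print(n,"base",q.tolist());print(W[:,:2], np.linalg.norm(np.roll(W,-1,0)-W,axis=1))
E
```

```text
scene [[329, 252], [377, 275], [357, 305], [307, 280]] [[0.47404290978307717, 0.20945824892967002], [0.483871680961831, 0.3261923312596211], [0.571158236794499, 0.32030599809269494], [0.5628520413828785, 0.20336537617755507]]
 slots [[325.7368421052632, 269.48026315789474], [336.2341772151899, 274.88607594936707], [347.29447852760734, 279.90184049079755], [358.20958083832335, 285.52694610778445]] [np.int32(152), np.int32(158), np.int32(163), np.int32(167)]
[[0.5203 0.2251]
 [0.5229 0.251 ]
 [0.5241 0.2769]
 [0.5267 0.3028]]
 edges [0.1171 0.0875 0.1172 0.089 ] ctr [0.523  0.2648 0.08  ]
side [[299, 243], [326, 263], [288, 294], [261, 271]] [[0.5567544645303814, 0.1996601120943189], [0.4705672558299864, 0.20867366986207692], [0.48247219413051534, 0.3262954311203288], [0.5705913342636013, 0.3153510429983383]]
 slots [[305.39344262295083, 257.327868852459], [297.18110236220474, 263.73228346456693], [289.2769230769231, 270.68461538461537], [280.84328358208955, 277.45522388059703]] [np.int32(122), np.int32(127), np.int32(130), np.int32(134)]
[[0.5176 0.2242]
 [0.5204 0.25  ]
 [0.5215 0.276 ]
 [0.5239 0.3019]]
 edges [0.0867 0.1182 0.0888 0.1165] ctr [0.5201 0.2625 0.08  ]
block top ctr (array([0.5212, 0.2636, 0.0768]), [np.float64(0.0014425519600117559), np.float64(0.001442551960011732)])
handle ctr (array([ 0.5952, -0.2722,  0.1258]), [np.float64(0.00021081892842203442), np.float64(0.00021081892842224443)])
scene base [[157, 227], [126, 259], [95, 257], [109, 237], [146, 223]]
[[ 0.5428 -0.2347]
 [ 0.6571 -0.2302]
 [ 0.6861 -0.299 ]
 [ 0.6233 -0.316 ]
 [ 0.5448 -0.2684]] [0.1144 0.0746 0.0651 0.0918 0.0337]
side base [[405, 168], [399, 173], [369, 157], [378, 150]]
[[ 0.5431 -0.2605]
 [ 0.5451 -0.2308]
 [ 0.6539 -0.2371]
 [ 0.6513 -0.2813]] [0.0297 0.1089 0.0443 0.1102]
```

Emit:
{"op": "move_arm", "data": {"plan": [{"z": -0.05}, {"x": 0.04, "y": -0.02, "z": -0.07}, {"x": 0.08, "y": -0.04, "z": -0.08, "yaw": 0.1}, {"x": 0.125, "y": -0.06, "z": -0.08, "yaw": 0.2}, {"x": 0.17, "y": -0.08, "z": -0.08, "yaw": 0.27}]}}

```text
validation failed for argument at $.pl...
```

```bash
cat >> h.py <<'E'
def go(p,yaw=None,st=None):  # shift in tool axes to world p, turn to world yaw of tool x
    st=st or ctrl.get_state(); M=R.from_quat(st["tcp_rot"]).as_matrix(); a=np.arctan2(M[1,0],M[0,0])
    print("t",st["time"],"tcp",st["eef_pos"],"yaw",round(a,4),"tilt",M[:,2],"F",st["contact_force"],"M",st["wrist_torque"],"op",round(st["opening"],3),"ff",st["finger_force"])
    print("shift",M.T@(np.array(p)-st["eef_pos"]),"turn",None if yaw is None else -(yaw-a))
E
python3 -c "
from h import *
go([0.598,-0.272,0.31],0)"
```

```text
t 0.1 tcp [ 0.1831 -0.6491  0.2301] yaw 0.2748 tilt [-0.0003  0.0021 -1.    ] F [-0.5089  0.4936 -0.3137] M [-0.0287  0.0133 -0.0165] op 0.999 ff 0.0
shift [ 0.5017 -0.2505 -0.0792] turn 0.2748065722931542
```

Emit:
{"op": "move_arm", "data": {"plan": [{"x": 0, "y": 0, "z": -0.05, "yaw": 0, "fingers": 0}, {"x": 0.04, "y": -0.02, "z": -0.07, "yaw": 0, "fingers": 0}, {"x": 0.08, "y": -0.04, "z": -0.08, "yaw": 0.1, "fingers": 0}, {"x": 0.125, "y": -0.06, "z": -0.08, "yaw": 0.2, "fingers": 0}, {"x": 0.17, "y": -0.08, "z": -0.08, "yaw": 0.27, "fingers": 0}]}}

```text
time: 0.6
eef_pos: [0.326, -0.5253, 0.3116]
tcp_rot: [1.0, 0.0, 0.0, 0.0]
contact_force: [0.7, -0.8, 0.3]
opening: 1.002
finger_force: 0.0
```

```bash
python3 -c "
from h import *
go([0.598,-0.272,0.31],0)"
```

```text
t 0.6 tcp [ 0.326  -0.5253  0.3116] yaw 0.0005 tilt [ 0.0004 -0.0005 -1.    ] F [ 0.7236 -0.8107  0.3303] M [0.0192 0.063  0.0431] op 1.002 ff 0.0
shift [ 0.2721 -0.2532  0.0015] turn 0.0004529933873014651
```

Emit:
{"op": "move_arm", "data": {"plan": [{"x": 0.035, "y": -0.033, "z": 0, "yaw": 0, "fingers": 0}, {"x": 0.07, "y": -0.066, "z": 0, "yaw": 0, "fingers": 0}, {"x": 0.105, "y": -0.1, "z": 0, "yaw": 0, "fingers": 0}, {"x": 0.14, "y": -0.133, "z": 0, "yaw": 0, "fingers": 0}, {"x": 0.175, "y": -0.165, "z": 0, "yaw": 0, "fingers": 0}]}}

```text
time: 1.1
eef_pos: [0.5003, -0.3588, 0.3108]
tcp_rot: [1.0, 0.002, -0.0, -0.0]
contact_force: [0.9, -0.3, 1.2]
opening: 0.997
finger_force: 0.0
```

Emit:
{"op": "move_arm", "data": {"plan": [{"x": 0.035, "y": -0.03, "z": 0, "yaw": 0, "fingers": 0}, {"x": 0.07, "y": -0.06, "z": 0, "yaw": 0, "fingers": 0}, {"x": 0.097, "y": -0.088, "z": 0, "yaw": 0, "fingers": 0}, {"x": 0.097, "y": -0.088, "z": 0, "yaw": 0, "fingers": 0}, {"x": 0.097, "y": -0.088, "z": 0, "yaw": 0, "fingers": 0}]}}

```text
time: 1.6
eef_pos: [0.596, -0.2714, 0.3105]
tcp_rot: [1.0, 0.003, -0.001, -0.0]
contact_force: [0.5, -0.1, 0.5]
opening: 1.002
finger_force: 0.0
```

```bash
python3 -c "
from h import *
go([0.598,-0.272,0.31],0)
st=ctrl.get_state(); I=ctrl.read_camera('wrist')[:,:,::-1]; cv2.imwrite('pics/w1.png',I)
import json; json.dump([list(map(float,st['eef_pos'])),list(map(float,st['tcp_rot']))],open('pics/w1.json','w'))"
```

```text
t 1.6 tcp [ 0.596  -0.2714  0.3105] yaw 0.0068 tilt [-0.0015  0.0003 -1.    ] F [ 0.4515 -0.1059  0.4599] M [ 0.0289  0.0113 -0.0212] op 1.002 ff 0.0
shift [0.002  0.0006 0.0005] turn 0.00677559563336175
```

View pics/w1.png

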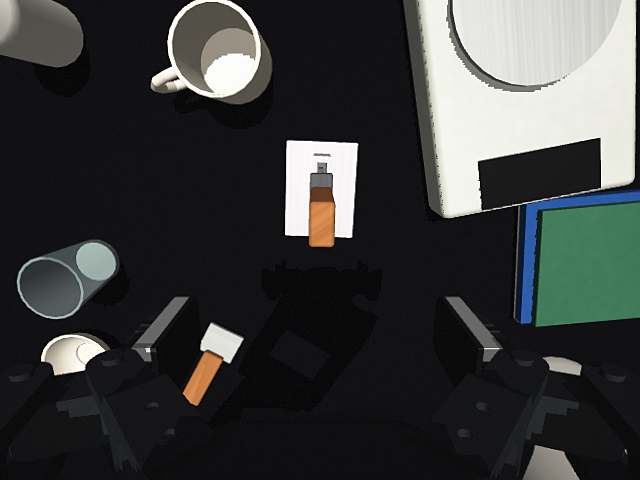

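The wrist view shows the handle top at about (322,224), with the white base from (286,140) to (357,237).

```bash
python3 - <<'E'
from h import *
import json
p,q=json.load(open('pics/w1.json')); m,C=pose("wrist",{"eef_pos":np.array(p),"tcp_rot":q})
I=cv2.imread('pics/w1.png'); sub=I[130:260,275:370]; hsv=cv2.cvtColor(sub,cv2.COLOR_BGR2HSV)
o=((hsv[...,0]<20)&(hsv[...,1]>130)&(hsv[...,2]>150)).astype(np.uint8); w=((sub.min(2)>170)).astype(np.uint8)
for n,k,z in(("handle",o,0.166),("base",w,0.006)):
    cn,_=cv2.findContours(k,0,1); r=cv2.minAreaRect(cv2.convexHull(max(cn,key=cv2.contourArea)))
    b=cv2.boxPoints(r)+[275,130]; W=onplane(m,C,b,z); d=np.roll(W,-1,0)-W; L=np.linalg.norm(d,axis=1); i=L.argmax()
    print(n,b.tolist(),"ctr",W.mean(0),"sizes",L,"yaw",[np.arctan(d[j,1]/d[j,0]) for j in(i,(i+2)%4)])
S=pose("scene");D=pose("side")
# height of handle top centre from wrist+side(top face approx)
print(tri([(m,C,cv2.boxPoints(cv2.minAreaRect(cv2.convexHull(max(cv2.findContours(o,0,1)[0],key=cv2.contourArea)))).mean(0)+[275,130]),D+((397.5,112.5),),S+((109,186.5),)]))
E
```

```text
handle [[308.44982147216797, 245.90657806396484], [309.6207580566406, 201.41107940673828], [334.1038055419922, 202.05536651611328], [332.93286895751953, 246.55086517333984]] ctr [ 0.5954 -0.2741  0.166 ] sizes [0.0345 0.0182 0.0345 0.0188] yaw [np.float64(-0.00827769374542898), np.float64(-0.02471611572540469)]
base [[282.6646957397461, 234.7178726196289], [286.31610107421875, 139.78138732910156], [357.1728210449219, 142.50664520263672], [353.5214157104492, 237.44313049316406]] ctr [ 0.5976 -0.2741  0.006 ] sizes [0.1094 0.0789 0.1096 0.084 ] yaw [np.float64(-0.006652509103525477), np.float64(-0.053602449257121015)]
(array([ 0.5958, -0.2735,  0.1672]), [np.float64(0.0006269200810240297), np.float64(0.001324743530053206), np.float64(0.0017287689578826012)])
```

Emit:
{"op": "move_arm", "data": {"plan": [{"x": 0, "y": 0.0025, "z": 0.04, "yaw": 0.03, "fingers": 0}, {"x": 0, "y": 0.0025, "z": 0.08, "yaw": 0.03, "fingers": 0}, {"x": 0, "y": 0.0025, "z": 0.12, "yaw": 0.03, "fingers": 0}, {"x": 0, "y": 0.0025, "z": 0.16, "yaw": 0.03, "fingers": 0}, {"x": 0, "y": 0.0025, "z": 0.16, "yaw": 0.03, "fingers": 0}]}}

```text
time: 2.15
eef_pos: [0.5908, -0.2737, 0.1436]
tcp_rot: [1.0, -0.014, -0.006, -0.004]
contact_force: [-0.1, 0.3, -0.5]
opening: 0.999
finger_force: 0.0
```

```bash
python3 -c "
from h import *
go([0.5955,-0.274,0.109],-0.025)"
```

```text
t 2.15 tcp [ 0.5908 -0.2737  0.1436] yaw -0.0276 tilt [-0.0123  0.0078 -0.9999] F [-0.0907  0.3304 -0.4717] M [ 0.0278 -0.0191 -0.023 ] op 0.999 ff 0.0
shift [0.0052 0.0004 0.0345] turn -0.0026273455753176023
```

Emit:
{"op": "move_arm", "data": {"plan": [{"x": 0, "y": 0, "z": 0.0, "yaw": 0, "fingers": 0}, {"x": 0.001, "y": 0, "z": 0.02, "yaw": 0, "fingers": 0}, {"x": 0.001, "y": 0, "z": 0.039, "yaw": 0, "fingers": 0}, {"x": 0.001, "y": 0, "z": 0.039, "yaw": 0, "fingers": 0}, {"x": 0.001, "y": 0, "z": 0.039, "yaw": 0, "fingers": 0}]}}

```text
time: 2.65
eef_pos: [0.598, -0.2759, 0.1153]
tcp_rot: [1.0, -0.013, 0.002, 0.001]
contact_force: [-0.1, -0.7, 0.4]
opening: 0.999
finger_force: 0.0
```

```bash
python3 -c "
from h import *
go([0.5955,-0.274,0.109],-0.025)"
```

```text
t 2.65 tcp [ 0.598  -0.2759  0.1153] yaw -0.0257 tilt [ 0.0033 -0.0022 -1.    ] F [-0.1228 -0.6735  0.3808] M [-0.0129 -0.0111 -0.0027] op 0.999 ff 0.0
shift [-0.0026 -0.0019  0.0062] turn -0.000677796118020043
```

Emit:
{"op": "move_arm", "data": {"plan": [{"x": -0.002, "y": -0.0015, "z": 0.004, "yaw": 0, "fingers": 0}, {"x": -0.002, "y": -0.0015, "z": 0.004, "yaw": 0, "fingers": 0}, {"x": -0.002, "y": -0.0015, "z": 0.004, "yaw": 0, "fingers": 0}]}}

```text
time: 2.95
eef_pos: [0.5952, -0.2734, 0.1093]
tcp_rot: [1.0, -0.013, 0.001, 0.0]
contact_force: [0.4, 0.0, 0.2]
opening: 1.0
finger_force: 0.0
```

```bash
python3 -c "
from h import *
go([0.5955,-0.274,0.109],-0.025)"
```

```text
t 2.95 tcp [ 0.5952 -0.2734  0.1093] yaw -0.0251 tilt [ 0.0011 -0.0007 -1.    ] F [0.3557 0.0331 0.1752] M [ 0.008  -0.0063  0.041 ] op 1.0 ff 0.0
shift [0.0003 0.0006 0.0003] turn -0.0001249556160069984
```

Emit:
{"op": "move_arm", "data": {"plan": [{"x": 0, "y": 0, "z": 0, "yaw": 0, "fingers": 1}, {"x": 0, "y": 0, "z": 0, "yaw": 0, "fingers": 1}, {"x": 0, "y": 0, "z": 0, "yaw": 0, "fingers": 1}, {"x": 0, "y": 0, "z": 0, "yaw": 0, "fingers": 1}, {"x": 0, "y": 0, "z": 0, "yaw": 0, "fingers": 1}], "force": 60}}

```text
time: 3.45
eef_pos: [0.5951, -0.2735, 0.1086]
tcp_rot: [1.0, -0.012, 0.0, 0.0]
contact_force: [0.4, 0.1, -2.6]
opening: 0.225
finger_force: 58.6
```

Emit:
{"op": "move_arm", "data": {"plan": [{"x": 0, "y": 0, "z": 0, "yaw": 0, "fingers": 1}, {"x": 0, "y": 0, "z": 0, "yaw": 0, "fingers": 1}, {"x": 0, "y": 0, "z": 0, "yaw": 0, "fingers": 1}]}}

```text
time: 3.75
eef_pos: [0.5951, -0.2734, 0.1085]
tcp_rot: [1.0, -0.013, 0.0, 0.0]
contact_force: [0.7, 0.3, 0.8]
opening: 0.226
finger_force: 59.0
```

```bash
python3 -c "
from h import *
go([0.5955,-0.274,0.25],-0.025)"
```

```text
t 3.75 tcp [ 0.5951 -0.2734  0.1085] yaw -0.0252 tilt [ 0.0004 -0.0005 -1.    ] F [0.7312 0.3275 0.8007] M [-0.1531 -0.0676 -0.0071] op 0.226 ff 59.041067361831665
shift [ 0.0005  0.0007 -0.1415] turn -0.0001735804372957235
```

Emit:
{"op": "move_arm", "data": {"plan": [{"x": 0, "y": 0, "z": -0.02, "yaw": 0, "fingers": 1}, {"x": 0, "y": 0, "z": -0.05, "yaw": 0, "fingers": 1}, {"x": 0, "y": 0, "z": -0.09, "yaw": 0, "fingers": 1}, {"x": 0, "y": 0, "z": -0.13, "yaw": 0, "fingers": 1}, {"x": 0, "y": 0, "z": -0.16, "yaw": 0, "fingers": 1}]}}

```text
time: 4.25
eef_pos: [0.595, -0.273, 0.2703]
tcp_rot: [1.0, -0.013, 0.0, -0.0]
contact_force: [0.2, -0.7, -2.1]
opening: 0.222
finger_force: 59.3
```

```bash
python3 -c "
from h import *
go([0.522,0.2,0.27],-0.082)"
```

```text
t 4.25 tcp [ 0.595  -0.273   0.2703] yaw -0.0252 tilt [ 0.0009 -0.     -1.    ] F [ 0.2348 -0.6542 -2.1496] M [-0.0443 -0.0264 -0.008 ] op 0.222 ff 59.29504752159119
shift [-0.0849 -0.471   0.0003] turn 0.05676221542958111
```

Emit:
{"op": "move_arm", "data": {"plan": [{"x": -0.005, "y": -0.025, "z": 0, "yaw": 0.01, "fingers": 1}, {"x": -0.015, "y": -0.065, "z": 0, "yaw": 0.02, "fingers": 1}, {"x": -0.025, "y": -0.105, "z": 0, "yaw": 0.03, "fingers": 1}, {"x": -0.03, "y": -0.145, "z": 0, "yaw": 0.04, "fingers": 1}, {"x": -0.04, "y": -0.185, "z": 0, "yaw": 0.055, "fingers": 1}]}}

```text
time: 4.75
eef_pos: [0.5587, -0.0854, 0.2671]
tcp_rot: [0.999, -0.041, -0.001, -0.001]
contact_force: [-0.3, 0.1, -2.0]
opening: 0.222
finger_force: 59.2
```

Emit:
{"op": "move_arm", "data": {"plan": [{"x": -0.01, "y": -0.04, "z": 0, "yaw": 0, "fingers": 1}, {"x": -0.02, "y": -0.08, "z": 0, "yaw": 0, "fingers": 1}, {"x": -0.025, "y": -0.12, "z": 0, "yaw": 0, "fingers": 1}, {"x": -0.03, "y": -0.15, "z": 0, "yaw": 0, "fingers": 1}, {"x": -0.03, "y": -0.18, "z": 0, "yaw": 0, "fingers": 1}]}}

```text
time: 5.25
eef_pos: [0.5427, 0.0964, 0.2673]
tcp_rot: [0.999, -0.04, -0.001, -0.0]
contact_force: [0.2, 0.8, -3.1]
opening: 0.228
finger_force: 59.2
```

Emit:
{"op": "move_arm", "data": {"plan": [{"x": 0, "y": -0.02, "z": 0, "yaw": 0, "fingers": 1}, {"x": 0, "y": -0.02, "z": 0, "yaw": 0, "fingers": 1}, {"x": 0, "y": -0.02, "z": 0, "yaw": 0, "fingers": 1}]}}

```text
time: 5.55
eef_pos: [0.5451, 0.1146, 0.2674]
tcp_rot: [0.999, -0.04, -0.001, 0.0]
contact_force: [-0.1, -0.3, -1.7]
opening: 0.223
finger_force: 59.3
```

```bash
python3 -c "
from h import *
go([0.522,0.2,0.27],-0.082)
st=ctrl.get_state(); I=ctrl.read_camera('wrist')[:,:,::-1]; cv2.imwrite('pics/w2.png',I)
import json; json.dump([list(map(float,st['eef_pos'])),list(map(float,st['tcp_rot']))],open('pics/w2.json','w'))"
```

```text
t 5.55 tcp [0.5451 0.1146 0.2674] yaw -0.0791 tilt [-0.002  -0.0005 -1.    ] F [-0.116  -0.2851 -1.7238] M [-0.0024 -0.0262 -0.0149] op 0.223 ff 59.26880478858948
shift [-0.0298 -0.0833 -0.0026] turn 0.0028523998454156596
```

View pics/w2.png

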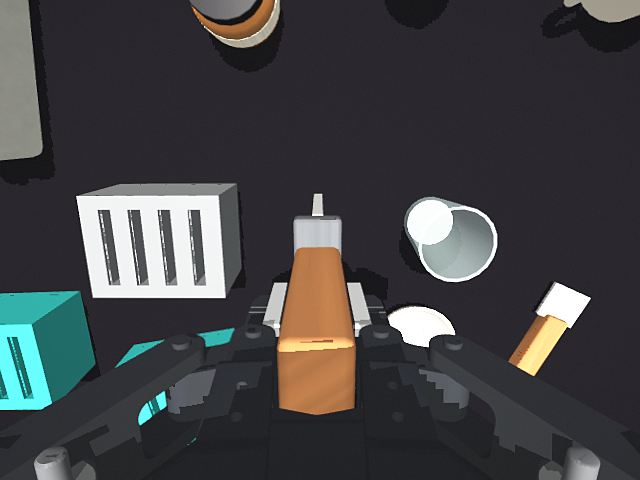

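The block's white-lit top spans (80,195)–(226,298), with four slots at x≈108, 139, 170 and 200. The scraper hangs straight in the hand.

```bash
cat > blk.py <<'E'
from h import *
import json,sys
def block(f,box,thr=200):
    p,q=json.load(open(f'pics/{f}.json')); m,C=pose("wrist",{"eef_pos":np.array(p),"tcp_rot":q})
    x,y,w,h=box; c=cv2.imread(f'pics/{f}.png')[y:y+h,x:x+w]
    g=((c.min(2)>thr)).astype(np.uint8); n,l,s,_=cv2.connectedComponentsWithStats(g); top=(l==1+s[1:,4].argmax()).astype(np.uint8)
    hull=cv2.convexHull(max(cv2.findContours(top,0,1)[0],key=cv2.contourArea)); quad=cv2.approxPolyDP(hull,4,True)[:,0]+[x,y]
    full=np.zeros_like(top); cv2.fillConvexPoly(full,hull,1); sl=cv2.erode(full,np.ones((5,5)))&(1-top)
    n,l,s,cc=cv2.connectedComponentsWithStats(sl); k=[i for i in range(1,n) if s[i,4]>300]; cs=[]
    for i in k:
        b=cv2.boxPoints(cv2.minAreaRect(cv2.findContours((l==i).astype(np.uint8),0,1)[0][0]))+[x,y]
        W=onplane(m,C,b,.08); d=np.roll(W,-1,0)-W; L=np.linalg.norm(d,axis=1); j=L.argmax(); cs.append(W.mean(0)); print("slot",b.mean(0),W.mean(0),L[:2],"yaw",np.arctan(d[j,1]/d[j,0]))
    cs=np.array(cs); v=cs[-1]-cs[0]; print("spacing",np.linalg.norm(np.diff(cs,axis=0),axis=1),"yaw from centres",-np.arctan(v[0]/v[1]),"mean",cs.mean(0))
    W=onplane(m,C,quad,.08); print("quad",quad.tolist(),W.mean(0),np.linalg.norm(np.roll(W,-1,0)-W,axis=1))
    return m,C,quad
if __name__=="__main__":
    m,C,q=block("w2",(60,180,190,130))
    D=pose("side"); print("top height",tri([(m,C,q.mean(0)),D+((293.5,267.75),),pose("scene")+((342.5,278),)]))
E
python3 blk.py
```

```text
slot [108.8757 246.9422] [0.5275 0.3017 0.08  ] [0.0109 0.0701] yaw -0.07682806198276014
slot [137.8077 247.4615] [0.5249 0.276  0.08  ] [0.0114 0.0707] yaw -0.08549609951668796
slot [167.2415 247.4206] [0.5229 0.2498 0.08  ] [0.0109 0.0703] yaw -0.08262523495666267
slot [196.5 247.5] [0.5208 0.2239 0.08  ] [0.0108 0.07  ] yaw -0.08571658729657984
spacing [0.0258 0.0263 0.026 ] yaw from centres -0.085986166967352 mean [0.524  0.2629 0.08  ]
quad [[218, 197], [224, 297], [93, 297], [76, 196]] [0.5238 0.2629 0.08  ] [0.0923 0.1211 0.0937 0.1223]
top height (array([0.5225, 0.2638, 0.0766]), [np.float64(0.0020352393172343376), np.float64(0.002179653493810697), np.float64(0.0014336092014761096)])
```

Emit:
{"op": "move_arm", "data": {"plan": [{"x": -0.01, "y": -0.03, "z": 0, "yaw": 0, "fingers": 1}, {"x": -0.02, "y": -0.07, "z": 0, "yaw": 0.004, "fingers": 1}, {"x": -0.03, "y": -0.105, "z": 0.01, "yaw": 0.004, "fingers": 1}, {"x": -0.0335, "y": -0.1074, "z": 0.04, "yaw": 0.004, "fingers": 1}, {"x": -0.0335, "y": -0.1074, "z": 0.065, "yaw": 0.004, "fingers": 1}]}}

```text
time: 6.1
eef_pos: [0.5205, 0.2244, 0.2025]
tcp_rot: [0.999, -0.042, 0.0, 0.0]
contact_force: [0.0, -0.6, -3.2]
opening: 0.225
finger_force: 59.6
```

Emit:
{"op": "move_arm", "data": {"plan": [{"x": 0, "y": 0, "z": 0, "yaw": 0, "fingers": 1}, {"x": 0, "y": 0, "z": 0, "yaw": 0, "fingers": 1}, {"x": 0, "y": 0, "z": 0, "yaw": 0, "fingers": 1}]}}

```text
time: 6.4
eef_pos: [0.5223, 0.2237, 0.2053]
tcp_rot: [0.999, -0.043, 0.002, -0.0]
contact_force: [0.2, 0.0, -2.1]
opening: 0.225
finger_force: 59.5
```

```bash
python3 -c "
from h import *
go([0.5203,0.2243,0.17],-0.083)
st=ctrl.get_state()
I=np.hstack([ctrl.read_camera('wrist')[150:450,150:550],ctrl.read_camera('side')[200:350:1,200:400].repeat(2,0).repeat(2,1)])[:,:,::-1]; cv2.imwrite('pics/w3.png',I)"
```

```text
t 6.4 tcp [0.5223 0.2237 0.2053] yaw -0.0855 tilt [ 0.0031  0.0007 -1.    ] F [ 0.1947  0.0093 -2.1084] M [-0.0044 -0.0189 -0.0735] op 0.225 ff 59.518176913261414
shift [-0.0022 -0.0004  0.0353] turn -0.0025306335170156985
```

View pics/w3.png

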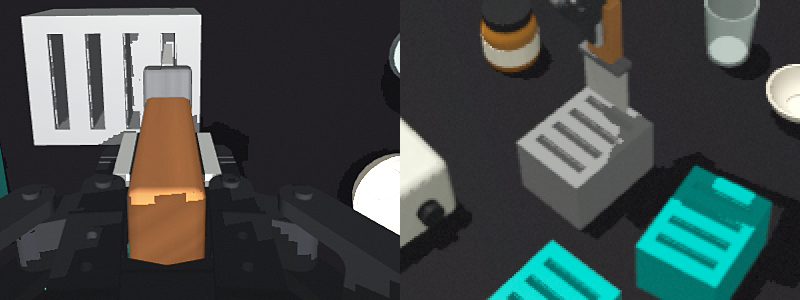

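The blade stands over the nearest slot at crop position (168,40). I'll lower it.

Emit:
{"op": "move_arm", "data": {"plan": [{"x": -0.001, "y": -0.0003, "z": 0.012, "yaw": 0, "fingers": 1}, {"x": -0.001, "y": -0.0003, "z": 0.02, "yaw": 0, "fingers": 1}, {"x": -0.001, "y": -0.0003, "z": 0.028, "yaw": 0, "fingers": 1}, {"x": -0.001, "y": -0.0003, "z": 0.034, "yaw": 0, "fingers": 1}, {"x": -0.001, "y": -0.0003, "z": 0.04, "yaw": 0, "fingers": 1}]}}

```text
time: 7.0
eef_pos: [0.5197, 0.2246, 0.1624]
tcp_rot: [0.999, -0.042, -0.0, 0.0]
contact_force: [-0.1, 0.4, -2.3]
opening: 0.223
finger_force: 59.7
```

```bash
python3 -c "
from h import *
go([0.5203,0.2243,0.15],-0.083)"
```

```text
t 7.0 tcp [0.5197 0.2246 0.1624] yaw -0.0841 tilt [-0.0008 -0.0002 -1.    ] F [-0.0931  0.4493 -2.2934] M [-0.0138  0.0102 -0.0093] op 0.223 ff 59.6933788061142
shift [0.0006 0.0003 0.0124] turn -0.0011133654512141405
```

Emit:
{"op": "move_arm", "data": {"plan": [{"x": 0, "y": 0, "z": 0.004, "yaw": 0, "fingers": 1}, {"x": 0, "y": 0, "z": 0.008, "yaw": 0, "fingers": 1}, {"x": 0, "y": 0, "z": 0.011, "yaw": 0, "fingers": 1}, {"x": 0, "y": 0, "z": 0.014, "yaw": 0, "fingers": 1}, {"x": 0, "y": 0, "z": 0.016, "yaw": 0, "fingers": 1}]}}

```text
time: 7.5
eef_pos: [0.52, 0.2246, 0.1472]
tcp_rot: [0.999, -0.042, 0.0, -0.0]
contact_force: [-0.1, 0.2, -1.4]
opening: 0.228
finger_force: 59.7
```

Emit:
{"op": "move_arm", "data": {"plan": [{"x": 0, "y": 0, "z": 0.001, "yaw": 0, "fingers": 1}, {"x": 0, "y": 0, "z": 0.002, "yaw": 0, "fingers": 1}, {"x": 0, "y": 0, "z": 0.003, "yaw": 0, "fingers": 1}, {"x": 0, "y": 0, "z": 0.004, "yaw": 0, "fingers": 1}, {"x": 0, "y": 0, "z": 0.004, "yaw": 0, "fingers": 1}]}}

```text
time: 8.0
eef_pos: [0.5199, 0.2246, 0.1432]
tcp_rot: [0.999, -0.042, -0.0, 0.0]
contact_force: [1.1, -0.3, -2.6]
opening: 0.223
finger_force: 59.7
```

Emit:
{"op": "move_arm", "data": {"plan": [{"x": 0, "y": 0, "z": 0.001, "yaw": 0, "fingers": 1}, {"x": 0, "y": 0, "z": 0.002, "yaw": 0, "fingers": 1}, {"x": 0, "y": 0, "z": 0.003, "yaw": 0, "fingers": 1}, {"x": 0, "y": 0, "z": 0.004, "yaw": 0, "fingers": 1}, {"x": 0, "y": 0, "z": 0.004, "yaw": 0, "fingers": 1}]}}

```text
time: 8.5
eef_pos: [0.5198, 0.2246, 0.139]
tcp_rot: [0.999, -0.042, -0.0, 0.0]
contact_force: [-0.1, 0.7, -2.4]
opening: 0.228
finger_force: 59.7
```

Emit:
{"op": "move_arm", "data": {"plan": [{"x": 0, "y": 0, "z": 0.001, "yaw": 0, "fingers": 1}, {"x": 0, "y": 0, "z": 0.002, "yaw": 0, "fingers": 1}, {"x": 0, "y": 0, "z": 0.003, "yaw": 0, "fingers": 1}, {"x": 0, "y": 0, "z": 0.003, "yaw": 0, "fingers": 1}]}}

```text
time: 8.9
eef_pos: [0.5204, 0.2247, 0.1384]
tcp_rot: [0.999, -0.042, 0.0, 0.0]
contact_force: [-3.3, -1.0, 7.0]
opening: 0.224
finger_force: 60.9
```

Emit:
{"op": "move_arm", "data": {"plan": [{"x": 0, "y": 0, "z": 0.001, "yaw": 0, "fingers": 1}, {"x": 0, "y": 0, "z": 0.002, "yaw": 0, "fingers": 1}, {"x": 0, "y": 0, "z": 0.002, "yaw": 0, "fingers": 1}]}}

```text
time: 9.2
eef_pos: [0.5207, 0.2248, 0.1383]
tcp_rot: [0.999, -0.042, 0.0, 0.0]
contact_force: [-5.3, -2.0, 13.9]
opening: 0.226
finger_force: 61.9
```

```bash
python3 -c "
from h import *
go([0.5224,0.2502,0.2],-0.083)"
```

```text
t 9.2 tcp [0.5207 0.2248 0.1383] yaw -0.0838 tilt [ 0.0005 -0.0003 -1.    ] F [-5.3309 -2.0258 13.8623] M [-0.4762  1.3472  0.0171] op 0.226 ff 61.86185002326965
shift [-0.0004 -0.0254 -0.0617] turn -0.0008387551683226857
```

Slot 0 (nearest, y≈0.224) is blocked with the edge at about z 36 mm. I'll move to the next slot.

Emit:
{"op": "move_arm", "data": {"plan": [{"x": 0, "y": 0, "z": -0.02, "yaw": 0, "fingers": 1}, {"x": 0, "y": 0, "z": -0.045, "yaw": 0, "fingers": 1}, {"x": 0, "y": 0, "z": -0.066, "yaw": 0, "fingers": 1}, {"x": 0, "y": -0.013, "z": -0.066, "yaw": 0, "fingers": 1}, {"x": 0, "y": -0.0258, "z": -0.066, "yaw": 0, "fingers": 1}]}}

```text
time: 9.7
eef_pos: [0.5223, 0.2512, 0.2002]
tcp_rot: [0.999, -0.042, 0.0, -0.0]
contact_force: [0.5, -0.2, -1.7]
opening: 0.225
finger_force: 59.8
```

Emit:
{"op": "move_arm", "data": {"plan": [{"x": 0, "y": 0, "z": 0, "yaw": 0, "fingers": 1}, {"x": 0, "y": 0, "z": 0, "yaw": 0, "fingers": 1}, {"x": 0, "y": 0, "z": 0, "yaw": 0, "fingers": 1}]}}

```text
time: 10.0
eef_pos: [0.5214, 0.2502, 0.1988]
tcp_rot: [0.999, -0.042, -0.001, 0.001]
contact_force: [0.7, 0.4, -2.1]
opening: 0.224
finger_force: 59.7
```

```bash
python3 -c "
from h import *
go([0.5224,0.2502,0.15],-0.083)"
```

```text
t 10.0 tcp [0.5214 0.2502 0.1988] yaw -0.0838 tilt [-0.0025 -0.0009 -1.    ] F [ 0.6715  0.4476 -2.1045] M [-0.0117 -0.0143 -0.0265] op 0.224 ff 59.651532769203186
shift [ 0.0011 -0.0001  0.0488] turn -0.000812723796789816
```

Emit:
{"op": "move_arm", "data": {"plan": [{"x": 0, "y": 0, "z": 0.01, "yaw": 0, "fingers": 1}, {"x": 0, "y": 0, "z": 0.02, "yaw": 0, "fingers": 1}, {"x": 0, "y": 0, "z": 0.03, "yaw": 0, "fingers": 1}, {"x": 0, "y": 0, "z": 0.04, "yaw": 0, "fingers": 1}, {"x": 0, "y": 0, "z": 0.05, "yaw": 0, "fingers": 1}]}}

```text
time: 10.5
eef_pos: [0.5219, 0.2501, 0.149]
tcp_rot: [0.999, -0.042, -0.0, 0.0]
contact_force: [-0.6, -0.1, -2.5]
opening: 0.226
finger_force: 59.7
```

Emit:
{"op": "move_arm", "data": {"plan": [{"x": 0, "y": 0, "z": 0.001, "yaw": 0, "fingers": 1}, {"x": 0, "y": 0, "z": 0.002, "yaw": 0, "fingers": 1}, {"x": 0, "y": 0, "z": 0.003, "yaw": 0, "fingers": 1}, {"x": 0, "y": 0, "z": 0.004, "yaw": 0, "fingers": 1}, {"x": 0, "y": 0, "z": 0.005, "yaw": 0, "fingers": 1}]}}

```text
time: 11.0
eef_pos: [0.5227, 0.2505, 0.1464]
tcp_rot: [0.999, -0.042, 0.001, -0.0]
contact_force: [-0.4, -0.7, 3.0]
opening: 0.224
finger_force: 60.3
```

Emit:
{"op": "move_arm", "data": {"plan": [{"x": 0, "y": 0, "z": 0.001, "yaw": 0, "fingers": 1}, {"x": 0, "y": 0, "z": 0.002, "yaw": 0, "fingers": 1}, {"x": 0, "y": 0, "z": 0.003, "yaw": 0, "fingers": 1}, {"x": 0, "y": 0, "z": 0.004, "yaw": 0, "fingers": 1}, {"x": 0, "y": 0, "z": 0.005, "yaw": 0, "fingers": 1}]}}

```text
time: 11.5
eef_pos: [0.5234, 0.2507, 0.1463]
tcp_rot: [0.999, -0.042, 0.001, 0.0]
contact_force: [-8.0, -2.9, 21.7]
opening: 0.231
finger_force: 62.8
```

Slot 1 is blocked, with the edge at about 44 mm. Next slot.

Emit:
{"op": "move_arm", "data": {"plan": [{"x": 0, "y": 0, "z": -0.02, "yaw": 0, "fingers": 1}, {"x": 0, "y": 0, "z": -0.042, "yaw": 0, "fingers": 1}, {"x": 0, "y": 0, "z": -0.061, "yaw": 0, "fingers": 1}, {"x": 0, "y": -0.013, "z": -0.061, "yaw": 0, "fingers": 1}, {"x": 0, "y": -0.026, "z": -0.061, "yaw": 0, "fingers": 1}]}}

```text
time: 12.0
eef_pos: [0.5244, 0.2771, 0.2013]
tcp_rot: [0.999, -0.042, 0.0, -0.0]
contact_force: [0.9, 0.2, -2.6]
opening: 0.227
finger_force: 59.8
```

Emit:
{"op": "move_arm", "data": {"plan": [{"x": 0, "y": 0, "z": 0, "yaw": 0, "fingers": 1}, {"x": 0, "y": 0, "z": 0, "yaw": 0, "fingers": 1}, {"x": 0, "y": 0, "z": 0, "yaw": 0, "fingers": 1}]}}

```text
time: 12.3
eef_pos: [0.5237, 0.2761, 0.1999]
tcp_rot: [0.999, -0.042, -0.001, 0.001]
contact_force: [-0.6, 0.2, -2.5]
opening: 0.228
finger_force: 59.7
```

```bash
python3 -c "
from h import *
go([0.5246,0.2762,0.15],-0.083)"
```

```text
t 12.3 tcp [0.5237 0.2761 0.1999] yaw -0.0838 tilt [-0.0023 -0.001  -1.    ] F [-0.5763  0.2134 -2.5373] M [ 0.034  -0.0448 -0.0243] op 0.228 ff 59.6537983417511
shift [ 0.001  -0.0002  0.0499] turn -0.0007607521546112439
```

Emit:
{"op": "move_arm", "data": {"plan": [{"x": 0, "y": 0, "z": 0.01, "yaw": 0, "fingers": 1}, {"x": 0, "y": 0, "z": 0.02, "yaw": 0, "fingers": 1}, {"x": 0, "y": 0, "z": 0.03, "yaw": 0, "fingers": 1}, {"x": 0, "y": 0, "z": 0.04, "yaw": 0, "fingers": 1}, {"x": 0, "y": 0, "z": 0.05, "yaw": 0, "fingers": 1}]}}

```text
time: 12.8
eef_pos: [0.5241, 0.276, 0.15]
tcp_rot: [0.999, -0.042, -0.0, 0.0]
contact_force: [-0.6, -0.5, -2.1]
opening: 0.229
finger_force: 59.7
```

Emit:
{"op": "move_arm", "data": {"plan": [{"x": 0, "y": 0, "z": 0.0015, "yaw": 0, "fingers": 1}, {"x": 0, "y": 0, "z": 0.003, "yaw": 0, "fingers": 1}, {"x": 0, "y": 0, "z": 0.0045, "yaw": 0, "fingers": 1}, {"x": 0, "y": 0, "z": 0.006, "yaw": 0, "fingers": 1}, {"x": 0, "y": 0, "z": 0.0075, "yaw": 0, "fingers": 1}]}}

```text
time: 13.3
eef_pos: [0.5246, 0.2764, 0.1443]
tcp_rot: [0.999, -0.042, 0.0, -0.0]
contact_force: [-1.0, -0.3, -2.1]
opening: 0.227
finger_force: 59.6
```

Emit:
{"op": "move_arm", "data": {"plan": [{"x": 0, "y": 0, "z": 0.001, "yaw": 0, "fingers": 1}, {"x": 0, "y": 0, "z": 0.002, "yaw": 0, "fingers": 1}, {"x": 0, "y": 0, "z": 0.004, "yaw": 0, "fingers": 1}, {"x": 0, "y": 0, "z": 0.005, "yaw": 0, "fingers": 1}, {"x": 0, "y": 0, "z": 0.006, "yaw": 0, "fingers": 1}]}}

```text
time: 13.8
eef_pos: [0.5243, 0.2762, 0.1377]
tcp_rot: [0.999, -0.042, -0.0, 0.0]
contact_force: [-0.0, -0.8, -3.2]
opening: 0.228
finger_force: 59.6
```

Emit:
{"op": "move_arm", "data": {"plan": [{"x": 0, "y": 0, "z": 0.001, "yaw": 0, "fingers": 1}, {"x": 0, "y": 0, "z": 0.0025, "yaw": 0, "fingers": 1}, {"x": 0, "y": 0, "z": 0.004, "yaw": 0, "fingers": 1}, {"x": 0, "y": 0, "z": 0.0055, "yaw": 0, "fingers": 1}, {"x": 0, "y": 0, "z": 0.007, "yaw": 0, "fingers": 1}]}}

```text
time: 14.3
eef_pos: [0.5243, 0.2762, 0.1307]
tcp_rot: [0.999, -0.042, -0.0, 0.0]
contact_force: [0.1, -0.4, -1.1]
opening: 0.222
finger_force: 59.6
```

Emit:
{"op": "move_arm", "data": {"plan": [{"x": 0, "y": 0, "z": 0.0015, "yaw": 0, "fingers": 1}, {"x": 0, "y": 0, "z": 0.003, "yaw": 0, "fingers": 1}, {"x": 0, "y": 0, "z": 0.0045, "yaw": 0, "fingers": 1}, {"x": 0, "y": 0, "z": 0.006, "yaw": 0, "fingers": 1}, {"x": 0, "y": 0, "z": 0.0075, "yaw": 0, "fingers": 1}]}}

```text
time: 14.8
eef_pos: [0.5243, 0.2763, 0.1232]
tcp_rot: [0.999, -0.042, 0.0, -0.0]
contact_force: [-0.1, -0.8, -2.7]
opening: 0.225
finger_force: 59.6
```

Emit:
{"op": "move_arm", "data": {"plan": [{"x": 0, "y": 0, "z": 0.001, "yaw": 0, "fingers": 1}, {"x": 0, "y": 0, "z": 0.002, "yaw": 0, "fingers": 1}, {"x": 0, "y": 0, "z": 0.003, "yaw": 0, "fingers": 1}, {"x": 0, "y": 0, "z": 0.004, "yaw": 0, "fingers": 1}, {"x": 0, "y": 0, "z": 0.005, "yaw": 0, "fingers": 1}]}}

```text
time: 15.3
eef_pos: [0.5243, 0.2763, 0.1183]
tcp_rot: [0.999, -0.042, 0.0, -0.0]
contact_force: [0.1, 0.3, -2.0]
opening: 0.226
finger_force: 59.6
```

Slot 2 is deep. I'll seat the scraper gently; expected contact is at TCP z≈0.1165.

Emit:
{"op": "move_arm", "data": {"plan": [{"x": 0, "y": 0, "z": 0.001, "yaw": 0, "fingers": 1}, {"x": 0, "y": 0, "z": 0.002, "yaw": 0, "fingers": 1}, {"x": 0, "y": 0, "z": 0.003, "yaw": 0, "fingers": 1}, {"x": 0, "y": 0, "z": 0.004, "yaw": 0, "fingers": 1}, {"x": 0, "y": 0, "z": 0.004, "yaw": 0, "fingers": 1}]}}

```text
time: 15.8
eef_pos: [0.5245, 0.2763, 0.1165]
tcp_rot: [0.999, -0.042, -0.0, 0.0]
contact_force: [-4.6, -1.9, 7.7]
opening: 0.224
finger_force: 61.0
```

```bash
python3 -c "
from h import *
go([0.5246,0.2762,0.1165],-0.083)"
```

```text
t 15.8 tcp [0.5245 0.2763 0.1165] yaw -0.084 tilt [-0.0004 -0.0004 -1.    ] F [-4.6427 -1.9019  7.6575] M [-0.364   0.802  -0.0086] op 0.224 ff 60.980148911476135
shift [ 0.0001  0.0001 -0.    ] turn -0.0009518720966400773
```

Emit:
{"op": "move_arm", "data": {"plan": [{"x": 0, "y": 0, "z": 0.001, "yaw": 0, "fingers": 1}, {"x": 0, "y": 0, "z": 0.001, "yaw": 0, "fingers": 1}, {"x": 0, "y": 0, "z": 0, "yaw": 0, "fingers": 1}, {"x": 0, "y": 0, "z": -0.002, "yaw": 0, "fingers": 1}, {"x": 0, "y": 0, "z": -0.002, "yaw": 0, "fingers": 1}], "force": 20}}

```text
time: 16.3
eef_pos: [0.5247, 0.2764, 0.1165]
tcp_rot: [0.999, -0.042, 0.001, -0.0]
contact_force: [0.0, -0.4, 0.7]
opening: 0.229
finger_force: 60.2
```

Emit:
{"op": "move_arm", "data": {"plan": [{"x": 0, "y": 0, "z": 0, "yaw": 0, "fingers": 0.6}, {"x": 0, "y": 0, "z": 0, "yaw": 0, "fingers": 0.4}, {"x": 0, "y": 0, "z": 0, "yaw": 0, "fingers": 0.2}, {"x": 0, "y": 0, "z": 0, "yaw": 0, "fingers": 0}, {"x": 0, "y": 0, "z": 0, "yaw": 0, "fingers": 0}]}}

```text
time: 16.8
eef_pos: [0.5244, 0.2763, 0.1163]
tcp_rot: [0.999, -0.042, 0.0, -0.0]
contact_force: [-0.1, -0.3, -0.3]
opening: 0.995
finger_force: 0.0
```

```bash
python3 -c "
from h import *
go([0.5246,0.2762,0.1165],-0.083)"
```

```text
t 16.8 tcp [0.5244 0.2763 0.1163] yaw -0.0842 tilt [ 0.  0. -1.] F [-0.1043 -0.3305 -0.3175] M [-0.0893  0.0189  0.0015] op 0.995 ff 0.0
shift [ 0.0002  0.0001 -0.0002] turn -0.0012160507772686624
```

Released. I'll retreat straight up and check.

Emit:
{"op": "move_arm", "data": {"plan": [{"x": 0, "y": 0, "z": -0.02, "yaw": 0, "fingers": 0}, {"x": 0, "y": 0, "z": -0.06, "yaw": 0, "fingers": 0}, {"x": 0, "y": 0, "z": -0.1, "yaw": 0, "fingers": 0}, {"x": 0, "y": 0, "z": -0.14, "yaw": 0, "fingers": 0}, {"x": 0, "y": 0, "z": -0.18, "yaw": 0, "fingers": 0}]}}

```text
time: 17.3
eef_pos: [0.5241, 0.2762, 0.298]
tcp_rot: [0.999, -0.042, 0.0, -0.0]
contact_force: [1.1, -0.5, -0.3]
opening: 1.003
finger_force: 0.0
```

```bash
python3 -c "
from h import *
go([0.5246,0.2762,0.3],-0.083)
w=ctrl.read_camera('wrist'); s=ctrl.read_camera('scene'); d=ctrl.read_camera('side')
a=cv2.resize(w,(400,300)); b=cv2.resize(s[200:335,270:450],(400,300)); c=cv2.resize(s,(400,300)); e=cv2.resize(d[190:325,200:380],(400,300))
cv2.imwrite('pics/end.png',np.vstack([np.hstack([a,b]),np.hstack([c,e])])[:,:,::-1])"
```

```text
t 17.3 tcp [0.5241 0.2762 0.298 ] yaw -0.0841 tilt [ 0.0002  0.0001 -1.    ] F [ 1.0574 -0.5043 -0.3217] M [ 0.0332 -0.0263 -0.0116] op 1.003 ff 0.0
shift [ 0.0005 -0.     -0.002 ] turn -0.001148531667717681
```

View pics/end.png

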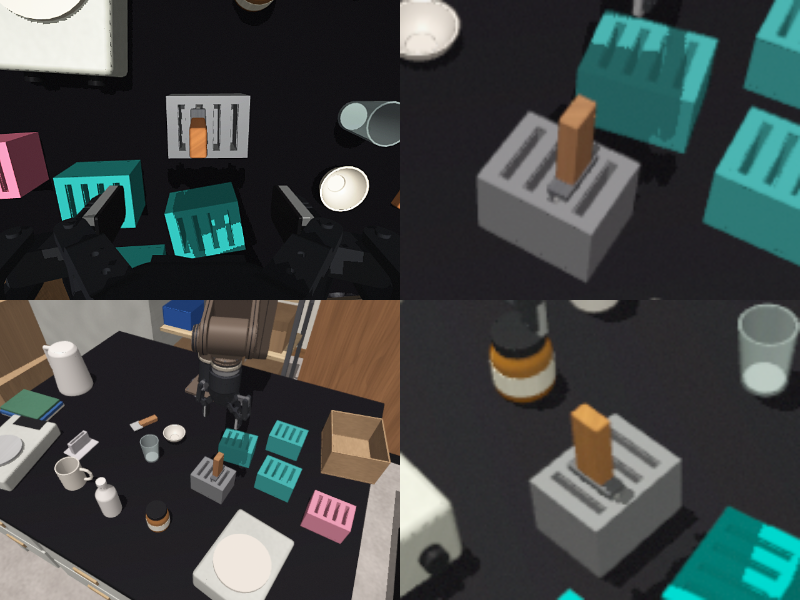

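The scraper stands upright in slot 2 of the grey block, its shoulder flush on the top. The gripper is clear and the other things have not moved.

```bash
python3 -c "
from plant import ctrl
print(ctrl.sign_off())"
```

```text
the job is handed in; nothing more can be done
None
```

The long scraper is in slot 2 of the grey block, the deep one, seated with its shoulder on the block's top and let go; nothing else was moved, and the job was handed in at about 17.5 s.

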